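# Seat the stirrer's sample jar on its pegs

## Robot

A 6-joint arm with a two-finger parallel gripper is mounted at the origin on the work surface. World frame = base frame: x ahead of the robot, y to its left, z up, the work surface at z = 0. Lengths are in m, angles in rad, forces in N, time in s.
With the tool pointing down it reaches from about 0.25 to 0.725 m from the base axis. Payload 4 kg.
Tool frame: the origin (TCP) lies between the finger pads; the fingertips stand 22 mm ahead of it and the grasp point (between the pads) lies 3 mm ahead of it; z points along the fingers, y is the line along which they close (so a half turn about z gives the same grasp; the last joint's range is limited). The gripper opens to 85 mm and grips with 20 to 120 N. Pads are 22 mm wide; open, the fingers measure 114 mm over their backs; the gripper's body (76 mm by 85 mm) begins 54 mm behind the grasp point. The pads swing forward as they close: fully open they stand 13 mm farther back than shut.
Start: joints at [1.311, 0.241, 0.005, 1.335, 0, 1.571], TCP at [0.128, 0.483, 0.253] pointing down, gripper open.
Joint ranges: [-2.72, 2.72], [-1.05, 1.87], [-1.09, 1.28], [-1.99, 2.15], [-1.42, 1.44], [-3.14, 3.14]. Speed limits (rad/s): [2.79, 2.79, 3.14, 3.14, 3.14, 3.14].

## Interface

Orientations are given as a unit quaternion [w, x, y, z].
In Python, from bench import monitor, viewer, ticket, models gives the robot as it stands.
- The arm moves only by the shell command python3 -m crank 'ROWS' [OPENING] [FORCE]. ROWS is JSON, a list of rows, each an object with "linear": the shift along the tool's x, y, z in mm, a list of three; "delta_rot": the turn, a rotation vector about the tool's x, y, z in rad, a list of three. A call has 1 to 12 rows; each row shifts and turns the commanded pose from where the row before left it, along the tool's axes as they then stand; what a row does not reach is not made up. A row lasts 1/10 s, in which the tool goes at most 50 mm and 8.59 degrees, less where a joint would pass 70% of its speed; a pose out of reach is approached as far as the arm can. A call with a gripper value outside its range is refused whole. OPENING is the finger opening in mm, from 0 to 85.4, set as the call begins (- or left out, the last holds). The fingers move at their own pace and stop on an object; FORCE is the grip in N (left out, the last holds). Time passes only in rows, so rows that do not move let the fingers close. It gives the time, the measured TCP pose, the force, the opening and the grip force at its end, in the units of the state.
- monitor.get_state(): the state, without advancing time (a new reading comes with each control period).
- viewer.read_camera(name): name is "scene" or "top" or "wrist"; returns a dict with "image" (400x640x3 uint8, red, green, blue), "fx", "fy", "cx", "cy" (pixels), "R" (3x3) and "t" (3): a world point X has camera coordinates R X + t; the wrist camera has in their place "T_tool_cam" (4x4, takes a point from camera to tool coordinates, whose origin is the TCP and whose axes are the flange's). Camera axes: x right, y down, z forward; pixel columns grow to the right and rows downward; lengths in m; the calibration is good to about 2 mm. A picture is of the moment at which its call begins: read the wrist's pose just before it. There is no depth.
- ticket.sign_off(): hands the job in; it is judged then, once.
Trained networks look in a picture, given as the dict that the camera call returned (one of the last four; its "shot" number tells which), for a name from the list of things; names that differ only in an ending like _2 or _b are one class to them, and where a whole thing is asked for, a point or a joint stands for the part that bears it (a point fixed in the world has none). Each returns a list of dicts, best first, with "conf" (0 to 1); they miss things now and then, are a little off and sometimes report something else, mostly with a low value. They report only what shows in the picture. A call takes as long as a camera call. They do not tell look-alikes from the thing itself.
- models.boxes_of(name, picture): "at" ([x, y, z] in m, in world coordinates, good to about 4 mm: the middle of the surface that is visible of it).
- models.cut_out(name, picture): "mask" (400x640 bool, what is visible of it).
The state is a dict: "time_s": time; "joint_pos": joint angles; "dq": joint speeds; "effort": joint torques, N m; "tool_pos": TCP position; "tool_rot": TCP orientation; "contact_force": force on the tool from outside, world axes, zero at the start; "torque": the same for the moment, N m; "width": finger opening in m; "grasp_force": force on a finger pad.
Only numpy, scipy, OpenCV 4.12 (cv2) and the standard library are available. Lean on these libraries where they do the work, as an engineer would, in place of code of your own. Each camera call takes 0.05 s, during which the arm holds its last target. There are 200 camera calls.

## Task

The square sample jar lies on the drying mat: first stand it upright on the mat and let go of it. Then take it again from above by its lid end and seat it gently on the bench stirrer, green-label side facing the tower, so that both pegs enter the holes in its foot and it stands upright with its foot fully home, flush on the seat; the pegs can be anywhere along their slots, so feel or look for them. Leave the bottle, the beaker and the dishes where they are.

Things in the scene. Friction and masses are not known exactly. Their poses are not given: they have to be found in the camera images.
- jar: Square closed jar, 60 mm (x) x 50 mm (y), 115 mm tall, 0.34 kg: black foot (lowest 20 mm), clear walls, blue lid (top 25 mm), all flush. Origin: centre of the foot's underside; z to the lid, y out of the green-label face. Starts lying, label up, lid roughly to the robot's right.
- foot_hole (a point): Mouth of the wider hole in the jar's foot: 16 mm wide, at y = +12 mm, x = 0 in the jar's frame. A 12 mm wide hole is at y = -12 mm, x = 0. Both are 20 mm deep with 2 mm chamfers.
- base: Cream bench stirrer, fixed. Origin on the bench under the seat's middle, z up. Block x -65 to 65, y -45 to 120 mm, flat top 35 mm up. Tower on it: x -45 to 45, y 37 to 117 mm, top 150 mm up; a tilted hand does not fit between tower and jar. Seated, the jar's axes are parallel to these, its origin 35 mm up, y = 0, x that of the pegs.
- seat (a point): Middle of the seat's flat top. Two steel pegs rise 14 mm above it, radius tapering by 3 mm over the top 4 mm: 14 mm thick at y = +12, 10 mm thick at y = -12 mm, on one carriage, clamped. Both have the same x, anywhere from -14 to 14 mm, other each time and not reported: feel or look for them.
- mat: Blue drying mat, fixed, 240 mm (x) x 260 mm (y), 3 mm thick, origin at the centre of its underside.
- bottle: Clear sample bottle with a white cap, radius 34 mm, 200 mm tall, loose; origin at the centre of its underside. Leave alone.
- beaker: Green glass beaker, radius 35 mm, 90 mm tall, loose; origin at the centre of its underside. Leave alone.
- dishes: Closed glass culture dish, radius 45 mm, 36 mm tall, loose; origin at the centre of its underside. Leave alone.
Things that resemble listed ones, but are neither listed nor needed, are in the scene too. Of the things like the base, leave any that is blue or pink; of the rest the smaller one is meant.

How it is judged:
By the outcome, as a careful person would: the job done as asked, in the order asked, and still so for the second after the job is handed in, with the robot touching nothing.
It also fails if it takes over 64 s, if anything falls off the work surface, if the arm or the gripper's body presses on something with over 40 N, if the wrist force passes 120 N, or if a joint passes its speed limit or range.

## Working session

There is one attempt and no reset: what is moved stays moved. The work goes in short steps, Python scripts to look and compute and a shell command to move; the robot and the scene stay as the last step left them, time stands still between calls to the robot, and variables do not carry over. Pictures are saved under pics/ and viewed, at most 10 in all, crops included, and the job is handed in when it is done.

```bash
mkdir -p pics; cat > h.py <<'E'
import numpy as np, cv2
from bench import monitor, viewer, ticket, models
from scipy.spatial.transform import Rotation as Rn
def save(p,n,crop=None,s=1):
    im=p["image"][:,:,::-1]
    if crop: im=im[crop[1]:crop[3],crop[0]:crop[2]]
    cv2.imwrite("pics/"+n,cv2.resize(im,None,fx=s,fy=s,interpolation=cv2.INTER_CUBIC))
def px(p,X):
    c=np.asarray(p["R"])@np.asarray(X)+np.asarray(p["t"]); return np.round([p["fx"]*c[0]/c[2]+p["cx"],p["fy"]*c[1]/c[2]+p["cy"]],1)
def ray(p,uv,z):
    R=np.asarray(p["R"]);t=np.asarray(p["t"]);o=-R.T@t;d=R.T@np.array([(uv[0]-p["cx"])/p["fx"],(uv[1]-p["cy"])/p["fy"],1]);return o+d*(z-o[2])/d[2]
def rot(): q=monitor.get_state()["tool_rot"]; return Rn.from_quat([q[1],q[2],q[3],q[0]])
E
python3 - <<'E'
from h import *
s=monitor.get_state();print(s["time_s"],s["tool_pos"],s["tool_rot"],rot().as_matrix().round(3))
for c in("scene","top"):
    p=viewer.read_camera(c);save(p,c+"0.png")
    for n in("jar","base","mat","bottle","beaker","dishes"):
        print(c,n,[(np.round(d["at"],3).tolist(),px(p,d["at"]).tolist(),round(d["conf"],2)) for d in models.boxes_of(n,p)])
E
```

```text
0.0 [0.12828561 0.48264041 0.25239119] [-1.50258996e-04  1.29538675e-01  9.91573778e-01 -1.07347034e-03] [[-0.966  0.257 -0.001]
 [ 0.257  0.966 -0.002]
 [ 0.    -0.002 -1.   ]]
scene jar [([0.463, -0.243, 0.053], [180.7, 139.6], 0.58), ([0.552, 0.278, 0.05], [346.6, 234.1], 0.27)]
scene base [([0.775, 0.281, 0.05], [311.5, 317.8], 0.97), ([0.383, 0.62, 0.062], [502.5, 223.7], 0.88), ([0.553, 0.278, 0.05], [346.7, 234.7], 0.85), ([0.315, 0.316, 0.08], [394.1, 158.4], 0.76)]
scene mat [([0.493, -0.207, 0.003], [191.2, 162.6], 0.74)]
scene bottle [([0.732, -0.096, 0.12], [167.8, 229.3], 0.88)]
scene beaker [([0.731, 0.039, 0.052], [225.1, 261.4], 0.67)]
scene dishes [([0.394, 0.055, 0.034], [291.3, 159.3], 0.87)]
top jar [([0.449, -0.243, 0.05], [482.4, 214.8], 0.94)]
top base [([0.738, 0.278, 0.043], [280.0, 103.8], 0.88), ([0.342, 0.614, 0.073], [134.9, 249.7], 0.82), ([0.258, 0.286, 0.049], [269.5, 287.6], 0.55)]
top mat [([0.468, -0.216, 0.005], [464.3, 209.3], 0.97)]
top bottle [([0.707, -0.096, 0.132], [430.4, 103.6], 0.64)]
top beaker [([0.745, 0.044, 0.057], [368.4, 100.9], 0.95)]
top dishes [([0.384, 0.052, 0.036], [364.6, 238.4], 0.97)]
```

View pics/scene0.png

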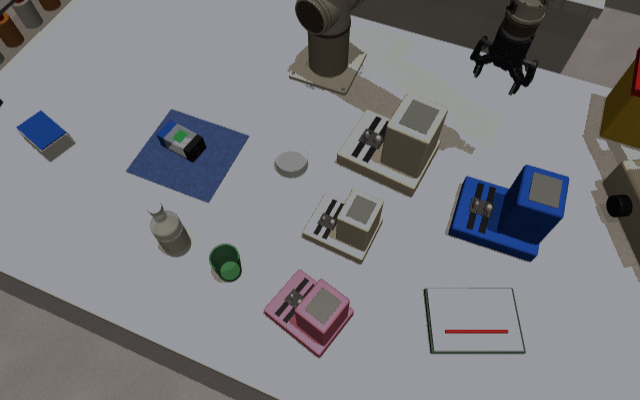

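View pics/top0.png

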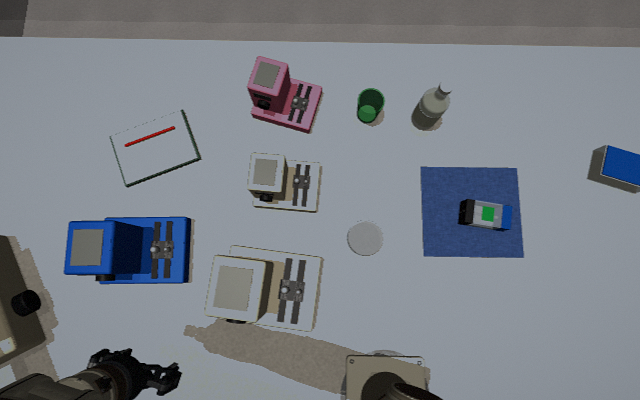

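```bash
python3 - <<'E'
from h import *
p=viewer.read_camera("top")
a=p["image"][140:220,235:335,::-1];b=p["image"][180:260,430:530,::-1]
cv2.imwrite("pics/crop1.png",cv2.resize(np.vstack([np.hstack([a,b])]),None,fx=4,fy=4,interpolation=cv2.INTER_CUBIC))
print(p["fx"],(-np.asarray(p["R"]).T@np.asarray(p["t"])).round(3), np.asarray(p["R"]).round(3).tolist())
for n in("jar","base","mat"):
  for d in models.cut_out(n,p):
    m=d["mask"].astype(np.uint8);r=cv2.minAreaRect(cv2.findNonZero(m));z={"jar":.053,"base":.035,"mat":.003}[n]
    print(n,round(d["conf"],2),m.sum(),np.round(r[0]),[ray(p,c,z)[:2].round(3).tolist() for c in cv2.boxPoints(r)])
print(viewer.read_camera("wrist")["T_tool_cam"])
E
```

```text
386.82193386439934 [0.313 0.175 1.018] [[0.021, -1.0, -0.003], [-0.985, -0.02, -0.174], [0.174, 0.007, -0.985]]
jar 0.74 1339 [485. 215.] [[0.423, -0.176], [0.491, -0.188], [0.475, -0.32], [0.407, -0.306]]
base 0.94 7834 [262. 287.] [[0.183, 0.448], [0.369, 0.434], [0.336, 0.16], [0.153, 0.183]]
base 0.91 3474 [283. 182.] [[0.46, 0.359], [0.605, 0.354], [0.591, 0.168], [0.447, 0.178]]
base 0.9 7867 [126. 250.] [[0.423, 0.824], [0.429, 0.499], [0.262, 0.486], [0.255, 0.802]]
base 0.58 3765 [282.  94.] [[0.714, 0.392], [0.886, 0.35], [0.824, 0.156], [0.656, 0.202]]
base 0.32 1372 [485. 215.] [[0.425, -0.181], [0.494, -0.195], [0.476, -0.329], [0.407, -0.314]]
mat 0.88 7379 [471. 212.] [[0.341, -0.096], [0.582, -0.102], [0.587, -0.377], [0.347, -0.36]]
[[-1.07506266e-04 -9.59250229e-01 -2.82557935e-01  7.24722537e-02]
 [ 9.99999974e-01 -4.68982397e-05 -2.21261231e-04  2.46224269e-04]
 [ 1.98993417e-04 -2.82557951e-01  9.59250210e-01 -1.20279164e-01]
 [ 0.00000000e+00  0.00000000e+00  0.00000000e+00  1.00000000e+00]]
```

View pics/crop1.png

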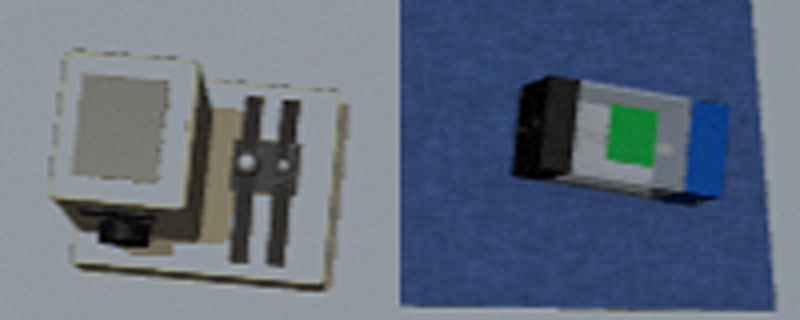

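Base candidates: small cream at (283,182), large cream at (262,287), blue at (126,250), pink at (282,94). Blue and pink are excluded, so it's the smaller cream one at (283,182), and the crop confirms this. Its tower is to the robot's left (+y), with pegs near (297,181) and (306,181). The jar is at (485,215), label up, lid right.

```bash
python3 -m crank '[{"linear":[0,0,-30],"delta_rot":[0,0,0]},{"linear":[-20,-26,-30],"delta_rot":[0,0,0]},{"linear":[-29,-37,-5],"delta_rot":[0,0,0]},{"linear":[-29,-37,0],"delta_rot":[0,0,0]},{"linear":[-29,-37,0],"delta_rot":[0,0,0]},{"linear":[-29,-37,0],"delta_rot":[0,0,0]},{"linear":[-29,-37,0],"delta_rot":[0,0,0]},{"linear":[-29,-37,0],"delta_rot":[0,0,0]},{"linear":[-29,-37,0],"delta_rot":[0,0,0]},{"linear":[-29,-37,0],"delta_rot":[0,0,0]},{"linear":[-29,-37,0],"delta_rot":[0,0,0]},{"linear":[-29,-37,0],"delta_rot":[0,0,0]}]' 85
python3 -m crank '[{"linear":[-29,-37,0],"delta_rot":[0,0,0]},{"linear":[-29,-37,0],"delta_rot":[0,0,0]},{"linear":[-29,-37,0],"delta_rot":[0,0,0]},{"linear":[-29,-37,0],"delta_rot":[0,0,0.14]},{"linear":[0,0,0],"delta_rot":[0,0,0.14]},{"linear":[0,0,0],"delta_rot":[0,0,0.14]},{"linear":[0,0,0],"delta_rot":[0,0,0.14]},{"linear":[0,0,0],"delta_rot":[0,0,0.14]},{"linear":[0,0,0],"delta_rot":[0,0,0.14]},{"linear":[0,0,0],"delta_rot":[0,0,0.14]},{"linear":[0,0,0],"delta_rot":[0,0,0.14]},{"linear":[0,0,0],"delta_rot":[0,0,0.14]}]'
python3 - <<'E'
from h import *
s=monitor.get_state();print(s["time_s"],s["tool_pos"],s["joint_pos"],rot().as_matrix().round(3))
E
```

```text
time_s: 2.15
tool_pos: [0.3266, 0.019, 0.3187]
tool_rot: [0.001, 0.13, 0.992, 0.0]
contact_force: [0.9, 0.6, -0.3]
width: 0.085
grasp_force: 0.0
time_s: 3.35
tool_pos: [0.4004, -0.152, 0.3184]
tool_rot: [0.0, 0.691, 0.723, 0.0]
contact_force: [-0.5, 0.6, -0.2]
width: 0.085
grasp_force: 0.0
3.35 [ 0.40037347 -0.15195437  0.31835795] [-3.62751004e-01  7.70446031e-02 -2.33754752e-02  1.47026981e+00
  2.03715946e-05  1.16288478e+00] [[-0.045  0.999  0.   ]
 [ 0.999  0.045 -0.   ]
 [-0.     0.    -1.   ]]
```

```bash
cat >> h.py <<'E'
def wrist():
    s=monitor.get_state();q=s["tool_rot"];T=np.eye(4);T[:3,:3]=Rn.from_quat([q[1],q[2],q[3],q[0]]).as_matrix();T[:3,3]=s["tool_pos"]
    p=viewer.read_camera("wrist");C=np.linalg.inv(T@np.asarray(p["T_tool_cam"]));p["R"]=C[:3,:3];p["t"]=C[:3,3];return p
E
python3 - <<'E'
from h import *
p=wrist();save(p,"w1.png")
for n in("jar","foot_hole","mat"): print(n,[(np.round(d["at"],3).tolist(),px(p,d["at"]).tolist(),round(d["conf"],2)) for d in models.boxes_of(n,p)])
d=models.cut_out("jar",p)[0];r=cv2.minAreaRect(cv2.findNonZero(d["mask"].astype(np.uint8)))
print(r,[ray(p,c,.053)[:2].round(3).tolist() for c in cv2.boxPoints(r)])
E
```

```text
jar [([0.448, -0.246, 0.051], [348.1, 239.0], 0.7)]
foot_hole [([0.45, -0.248, 0.05], [349.4, 240.3], 0.71)]
mat [([0.462, -0.194, -0.002], [356.4, 194.9], 0.79)]
((348.9508972167969, 239.7161407470703), (47.20529556274414, 83.77277374267578), 12.804265022277832) [[0.406, -0.305], [0.426, -0.18], [0.489, -0.192], [0.475, -0.319]]
```

View pics/w1.png

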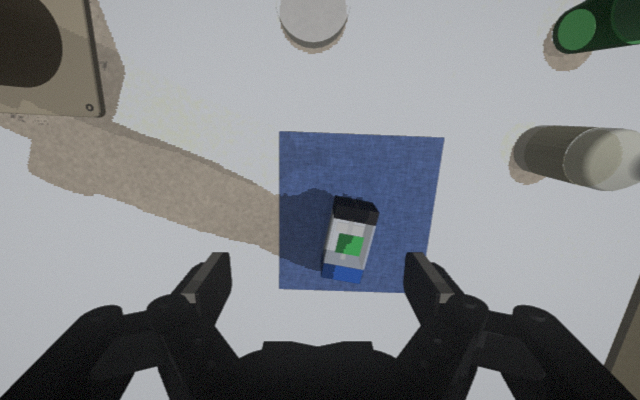

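The jar lies at (348,240) in the wrist view, label up. The foot is at (355,208) and the lid at (343,275), with its long axis about 10° off world y. Next I'll align the hand and lean it 24° toward the lid side.

```bash
python3 -m crank '[{"linear":[-40,20,0],"delta_rot":[0,0,0.105]},{"linear":[-40,20,0],"delta_rot":[0,0,0.105]},{"linear":[0,0,0],"delta_rot":[0,0.14,0]},{"linear":[0,0,0],"delta_rot":[0,0.14,0]},{"linear":[0,0,0],"delta_rot":[0,0.14,0]},{"linear":[0,0,0],"delta_rot":[0,0,0]},{"linear":[0,0,0],"delta_rot":[0,0,0]}]'
python3 - <<'E'
from h import *
s=monitor.get_state();R=rot().as_matrix();print(s["joint_pos"],R.round(3))
G=np.array([.447,-.254,.032]);t=G-.003*R[:,2]
print("to pre",(R.T@(t-.09*R[:,2]-s["tool_pos"])*1000).round(1))
E
```

```text
time_s: 4.3
tool_pos: [0.4401, -0.2327, 0.3175]
tool_rot: [-0.135, 0.745, 0.634, 0.158]
contact_force: [-0.3, -0.5, -0.8]
width: 0.0847
grasp_force: 0.0
[-0.68626463  0.36788941  0.27735201  1.70130105  0.35886866  1.0041007 ] [[ 0.146  0.987  0.064]
 [ 0.902 -0.159  0.402]
 [ 0.407 -0.001 -0.914]]
to pre [-134.4   10.5  159.7]
```

```bash
python3 -m crank '[{"linear":[-33.5,2.5,40],"delta_rot":[0,0,0]},{"linear":[-33.5,2.5,40],"delta_rot":[0,0,0]},{"linear":[-33.5,2.5,40],"delta_rot":[0,0,0]},{"linear":[-34,3,40],"delta_rot":[0,0,0]},{"linear":[0,0,0],"delta_rot":[0,0,0]},{"linear":[0,0,0],"delta_rot":[0,0,0]}]'
python3 - <<'E'
from h import *
s=monitor.get_state();R=rot().as_matrix()
p=wrist();save(p,"w2.png")
print(s["tool_pos"],R.round(3))
G=np.array([.447,-.254,.032]);t=G-.003*R[:,2]
print("to go",(R.T@(t-s["tool_pos"])*1000).round(1))
d=models.cut_out("jar",p)[0];r=cv2.minAreaRect(cv2.findNonZero(d["mask"].astype(np.uint8)))
print([ray(p,c,.053)[:2].round(3).tolist() for c in cv2.boxPoints(r)])
E
```

```text
time_s: 4.9
tool_pos: [0.4417, -0.2865, 0.127]
tool_rot: [-0.136, 0.744, 0.635, 0.158]
contact_force: [0.3, 0.1, 0.3]
width: 0.085
grasp_force: 0.0
[ 0.44173714 -0.28646907  0.12704434] [[ 0.143  0.988  0.063]
 [ 0.902 -0.157  0.403]
 [ 0.408 -0.001 -0.913]]
to go [-8.8  0.2 97.2]
[[0.427, -0.194], [0.489, -0.204], [0.47, -0.317], [0.412, -0.309]]
```

View pics/w2.png

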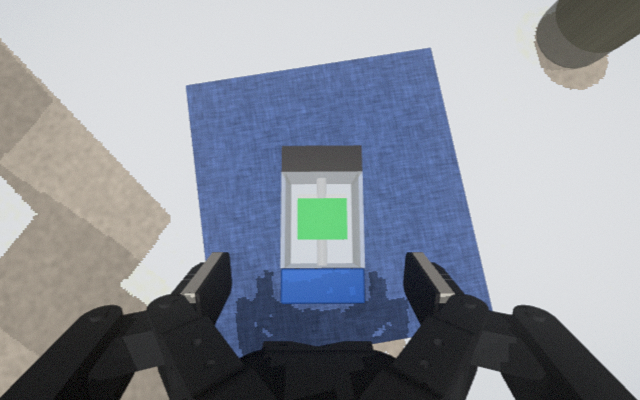

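Jar is centred and square between the fingers (columns 281–363). I'll grasp about 65 mm from the foot.

```bash
python3 -m crank '[{"linear":[-17,1.5,15],"delta_rot":[0,0,0]},{"linear":[0,0,30],"delta_rot":[0,0,0]},{"linear":[0,0,30],"delta_rot":[0,0,0]},{"linear":[0,0,18],"delta_rot":[0,0,0]},{"linear":[0,0,0],"delta_rot":[0,0,0]}]' 85
python3 -m crank '[{"linear":[0,0,0],"delta_rot":[0,0,0]},{"linear":[0,0,0],"delta_rot":[0,0,0]},{"linear":[0,0,0],"delta_rot":[0,0,0]},{"linear":[0,0,0],"delta_rot":[0,0,0]},{"linear":[0,0,0],"delta_rot":[0,0,0]},{"linear":[0,0,0],"delta_rot":[0,0,0]},{"linear":[0,0,0],"delta_rot":[0,0,0]},{"linear":[0,0,0],"delta_rot":[0,0,0]}]' 50 50
```

```text
time_s: 5.5
tool_pos: [0.4468, -0.2646, 0.0355]
tool_rot: [-0.135, 0.744, 0.635, 0.159]
contact_force: [1.2, -0.4, 0.9]
width: 0.0849
grasp_force: 0.0
time_s: 6.3
tool_pos: [0.4483, -0.2676, 0.0372]
tool_rot: [-0.132, 0.744, 0.635, 0.16]
contact_force: [0.7, 0.9, 6.8]
width: 0.0596
grasp_force: 55.2
```

```bash
python3 -m crank '[{"linear":[10,0,-22],"delta_rot":[0,0,0]},{"linear":[12,0,-27],"delta_rot":[0,0,0]},{"linear":[12,0,-27],"delta_rot":[0,0,0]},{"linear":[12,0,-27],"delta_rot":[0,0,0]},{"linear":[0,0,0],"delta_rot":[0.06,0,-0.135]},{"linear":[0,0,0],"delta_rot":[0.06,0,-0.135]},{"linear":[0,0,0],"delta_rot":[0.06,0,-0.135]},{"linear":[0,0,0],"delta_rot":[0.06,0,-0.135]},{"linear":[0,0,0],"delta_rot":[0.06,0,-0.135]},{"linear":[0,0,0],"delta_rot":[0,0,0]}]'
python3 -m crank '[{"linear":[0,0,0],"delta_rot":[0,-0.1428,0]},{"linear":[0,0,0],"delta_rot":[0,-0.1428,0]},{"linear":[0,0,0],"delta_rot":[0,-0.1428,0]},{"linear":[0,0,0],"delta_rot":[0,-0.1428,0]},{"linear":[0,0,0],"delta_rot":[0,-0.1428,0]},{"linear":[0,0,0],"delta_rot":[0,-0.1428,0]},{"linear":[0,0,0],"delta_rot":[0,-0.1428,0]},{"linear":[0,0,0],"delta_rot":[0,-0.1428,0]},{"linear":[0,0,0],"delta_rot":[0,-0.1428,0]},{"linear":[0,0,0],"delta_rot":[0,-0.1428,0]},{"linear":[0,0,0],"delta_rot":[0,-0.1428,0]},{"linear":[0,0,0],"delta_rot":[0,0,0]}]'
python3 - <<'E'
from h import *
s=monitor.get_state();R=rot().as_matrix();print(s["joint_pos"],s["tool_pos"],R.round(3))
p=viewer.read_camera("scene");save(p,"s1.png",(100,60,260,220),3.7)
E
```

```text
time_s: 7.3
tool_pos: [0.4476, -0.2657, 0.147]
tool_rot: [-0.183, 0.464, 0.861, 0.099]
contact_force: [0.3, 0.5, -4.3]
width: 0.0593
grasp_force: 55.9
time_s: 8.5
tool_pos: [0.4475, -0.2659, 0.1402]
tool_rot: [0.432, 0.411, 0.768, -0.234]
contact_force: [-0.4, 0.2, -5.4]
width: 0.0592
grasp_force: 56.1
[-0.20243389  0.23297476 -1.01821949 -0.54379487 -0.65083084  0.47307462] [ 0.44749034 -0.26594647  0.14020616] [[-0.288  0.834  0.471]
 [ 0.429  0.552 -0.715]
 [-0.856 -0.004 -0.517]]
```

View pics/s1.png

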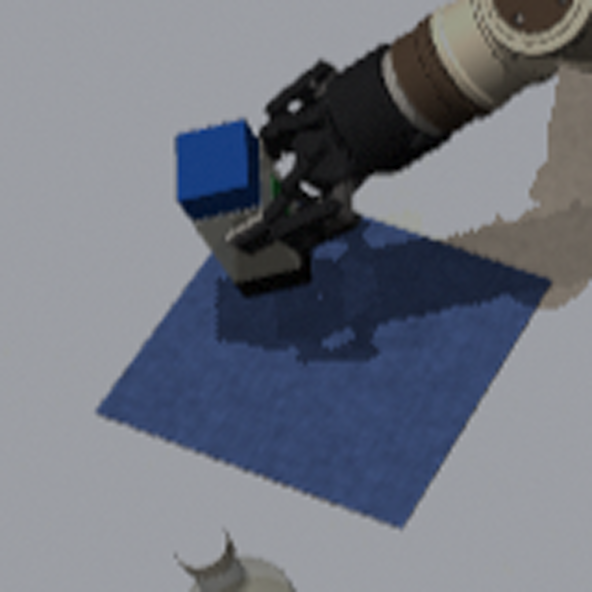

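The jar is held lid-up but still tilted about 7°, because the arm ran close to the J3 limit. I'll move outward and finish the turn.

```bash
python3 -m crank '[{"linear":[-7,21,12],"delta_rot":[0,0,0]},{"linear":[-7,21,12],"delta_rot":[0,0,0]},{"linear":[0,0,0],"delta_rot":[0,-0.06,0]},{"linear":[0,0,0],"delta_rot":[0,-0.06,0]},{"linear":[0,0,0],"delta_rot":[0,0,0]},{"linear":[0,0,0],"delta_rot":[0,0,0]}]'
python3 - <<'E'
from h import *
s=monitor.get_state();R=rot().as_matrix();print(s["joint_pos"],s["tool_pos"],R.round(3))
E
```

```text
time_s: 9.15
tool_pos: [0.5008, -0.2676, 0.143]
tool_rot: [0.478, 0.397, 0.739, -0.259]
contact_force: [-0.9, 0.2, -4.1]
width: 0.0592
grasp_force: 56.1
[-0.14627579  0.39634249 -0.96630596 -0.77091635 -0.7494046   0.42668696] [ 0.50077706 -0.2676071   0.14298984] [[-0.227  0.835  0.502]
 [ 0.34   0.551 -0.762]
 [-0.913 -0.002 -0.408]]
```

```bash
python3 -m crank '[{"linear":[18,0,8],"delta_rot":[0,0,0]},{"linear":[18,0,8],"delta_rot":[0,0,0]},{"linear":[14,0,6.3],"delta_rot":[0,0,0]},{"linear":[7,0,3.1],"delta_rot":[0,0,0]},{"linear":[0,0,0],"delta_rot":[0,0,0]},{"linear":[0,0,0],"delta_rot":[0,0,0]}]'
python3 - <<'E'
from h import *
s=monitor.get_state();R=rot().as_matrix();print(s["joint_pos"],s["tool_pos"],R[2].round(3))
p=viewer.read_camera("scene");save(p,"s2.png",(120,60,280,220),3.7)
E
```

```text
time_s: 9.75
tool_pos: [0.5013, -0.2678, 0.0818]
tool_rot: [0.48, 0.397, 0.738, -0.259]
contact_force: [0.5, 0.1, -4.3]
width: 0.0593
grasp_force: 56.1
[-0.14590503  0.61609324 -0.99065019 -1.02003498 -0.75070538  0.42493806] [ 0.5013187  -0.26775722  0.08182058] [-0.914 -0.001 -0.405]
```

View pics/s2.png

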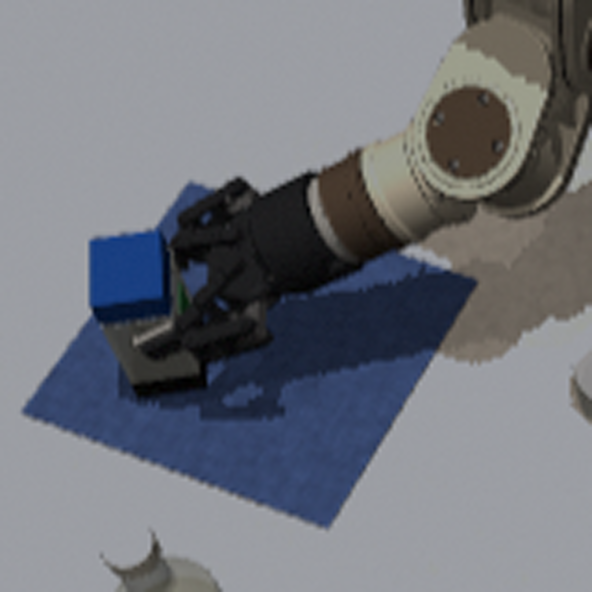

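The jar is upright and just above the mat (foot at about (170,380) in the crop). I'll lower it in small steps until there's contact.

```bash
python3 -m crank '[{"linear":[3.7,0,1.6],"delta_rot":[0,0,0]},{"linear":[2.7,0,1.2],"delta_rot":[0,0,0]},{"linear":[0,0,0],"delta_rot":[0,0,0]}]'
python3 -m crank '[{"linear":[0.9,0,0.4],"delta_rot":[0,0,0]},{"linear":[0.9,0,0.4],"delta_rot":[0,0,0]},{"linear":[0,0,0],"delta_rot":[0,0,0]}]'
```

```text
time_s: 10.1
tool_pos: [0.5006, -0.2674, 0.0738]
tool_rot: [0.48, 0.397, 0.739, -0.259]
contact_force: [-0.7, 0.5, -4.1]
width: 0.0594
grasp_force: 56.1
time_s: 10.4
tool_pos: [0.5007, -0.2674, 0.0721]
tool_rot: [0.48, 0.397, 0.738, -0.259]
contact_force: [-0.1, 0.8, -3.0]
width: 0.0589
grasp_force: 56.2
```

```bash
python3 -m crank '[{"linear":[0.9,0,0.4],"delta_rot":[0,0,0]},{"linear":[0,0,0],"delta_rot":[0,0,0]},{"linear":[0,0,0],"delta_rot":[0,0,0]}]'
python3 -m crank '[{"linear":[0.9,0,0.4],"delta_rot":[0,0,0]},{"linear":[0,0,0],"delta_rot":[0,0,0]},{"linear":[0,0,0],"delta_rot":[0,0,0]}]'
```

```text
time_s: 10.7
tool_pos: [0.5009, -0.2677, 0.0721]
tool_rot: [0.481, 0.397, 0.738, -0.259]
contact_force: [-2.8, 2.1, 4.3]
width: 0.0595
grasp_force: 56.6
time_s: 11.0
tool_pos: [0.5009, -0.2678, 0.072]
tool_rot: [0.481, 0.397, 0.737, -0.259]
contact_force: [-5.7, 4.6, 9.7]
width: 0.0596
grasp_force: 57.2
```

Contact. Now I'll release and back off along the tool axis.

```bash
python3 -m crank '[{"linear":[-0.9,0,-0.4],"delta_rot":[0,0,0]},{"linear":[0,0,0],"delta_rot":[0,0,0]}]' 64 20
python3 -m crank '[{"linear":[0,0,0],"delta_rot":[0,0,0]},{"linear":[0,0,0],"delta_rot":[0,0,0]},{"linear":[0,0,0],"delta_rot":[0,0,0]},{"linear":[0,0,0],"delta_rot":[0,0,0]}]' 85
python3 -m crank '[{"linear":[0,0,-10],"delta_rot":[0,0,0]},{"linear":[0,0,-25],"delta_rot":[0,0,0]},{"linear":[0,0,-25],"delta_rot":[0,0,0]},{"linear":[0,0,-25],"delta_rot":[0,0,0]},{"linear":[0,0,0],"delta_rot":[0,0,0]}]'
python3 - <<'E'
from h import *
s=monitor.get_state();R=rot().as_matrix();print(s["joint_pos"],s["tool_pos"],R.round(3))
p=viewer.read_camera("scene");save(p,"s3.png")
print([(np.round(d["at"],3).tolist(),px(p,d["at"]).tolist(),round(d["conf"],2)) for d in models.boxes_of("jar",p)])
E
```

```text
time_s: 11.2
tool_pos: [0.5012, -0.2674, 0.0714]
tool_rot: [0.48, 0.397, 0.738, -0.259]
contact_force: [-0.4, -0.3, 0.1]
width: 0.064
grasp_force: 0.0
time_s: 11.6
tool_pos: [0.5007, -0.2674, 0.0709]
tool_rot: [0.48, 0.397, 0.739, -0.259]
contact_force: [0.1, 0.2, 0.3]
width: 0.0853
grasp_force: 0.0
time_s: 12.1
tool_pos: [0.4567, -0.2008, 0.1064]
tool_rot: [0.48, 0.395, 0.739, -0.259]
contact_force: [-0.2, -0.7, 0.3]
width: 0.0847
grasp_force: 0.0
[ 0.04348679  0.48113334 -1.08580151 -0.85659353 -0.89952455  0.58940951] [ 0.45665443 -0.20076093  0.10636896] [[-0.227  0.833  0.505]
 [ 0.336  0.554 -0.762]
 [-0.914 -0.003 -0.406]]
[([0.517, -0.26, 0.091], [160.7, 144.1], 0.81)]
```

View pics/s3.png

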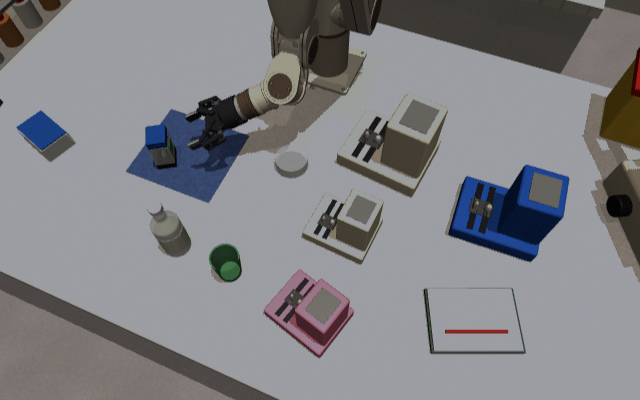

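Jar stands upright and free on the mat at (160,147), and the other things are untouched. Next, raise the hand and turn it down.

```bash
python3 -m crank '[{"linear":[-36,0,-16],"delta_rot":[0,0,0]},{"linear":[-36,0,-16],"delta_rot":[0,0,0]},{"linear":[-36,0,-16],"delta_rot":[0,0,0]},{"linear":[-36,0,-16],"delta_rot":[0,0.145,0]},{"linear":[0,0,0],"delta_rot":[0,0.145,0]},{"linear":[0,0,0],"delta_rot":[0,0.145,0]},{"linear":[0,0,0],"delta_rot":[0,0.145,0]},{"linear":[0,0,0],"delta_rot":[0,0.145,0]},{"linear":[0,0,0],"delta_rot":[0,0.145,0]},{"linear":[0,0,0],"delta_rot":[0,0.145,0]},{"linear":[0,0,0],"delta_rot":[0,0.145,0]},{"linear":[0,0,0],"delta_rot":[0,0,0]}]'
python3 - <<'E'
from h import *
s=monitor.get_state();R=rot().as_matrix();print(s["joint_pos"],s["tool_pos"],R.round(3))
print((R.T@(np.array([.506,-.275,.225])-s["tool_pos"])*1000).round(1))
p=wrist()
print([(np.round(d["at"],3).tolist(),px(p,d["at"]).tolist(),round(d["conf"],2)) for d in models.boxes_of("jar",p)])
m=cv2.inRange(cv2.cvtColor(p["image"],cv2.COLOR_RGB2HSV),(100,150,90),(125,255,255))
n,l,st,c=cv2.connectedComponentsWithStats(m)
for i in range(1,n):
  if st[i,4]>100: print(st[i],c[i].round(1),ray(p,c[i],.118).round(3))
E
```

```text
time_s: 13.4
tool_pos: [0.4663, -0.2064, 0.2378]
tool_rot: [0.047, 0.473, 0.879, -0.028]
contact_force: [0.1, -0.3, -0.3]
width: 0.0851
grasp_force: 0.0
[-0.38031694  0.20260979 -0.09018233  1.19089399 -0.06581721  0.60386155] [ 0.46630063 -0.20635666  0.2377599 ] [[-0.548  0.835  0.056]
 [ 0.829  0.551 -0.093]
 [-0.109 -0.005 -0.994]]
[-77.3  -4.6  21.3]
[([0.497, -0.264, 0.114], [311.1, 253.8], 0.72)]
[ 280  245   65   44 2677] [312.2 266.3] [ 0.504 -0.273  0.118]
```

```bash
python3 -m crank '[{"linear":[-38,-2,10],"delta_rot":[0,0.109,0]},{"linear":[-37,-2,0],"delta_rot":[0,0,0]},{"linear":[0,0,0],"delta_rot":[0,0,0]},{"linear":[0,0,0],"delta_rot":[0,0,0]}]'
python3 - <<'E'
from h import *
s=monitor.get_state();R=rot().as_matrix();print(s["tool_pos"],R.round(3))
print((R.T@(np.array([.506,-.275,.102])-s["tool_pos"])*1000).round(1))
p=wrist();save(p,"w3.png")
m=cv2.inRange(cv2.cvtColor(p["image"],cv2.COLOR_RGB2HSV),(100,150,90),(125,255,255))
n,l,st,c=cv2.connectedComponentsWithStats(m)
for i in range(1,n):
  if st[i,4]>100:
    r=cv2.minAreaRect(cv2.findNonZero((l==i).astype(np.uint8)));print(st[i],r,ray(p,r[0],.118).round(4),[ray(p,q,.118)[:2].round(3).tolist() for q in cv2.boxPoints(r)])
E
```

```text
time_s: 13.9
tool_pos: [0.5025, -0.2677, 0.2323]
tool_rot: [-0.0, 0.472, 0.882, -0.002]
contact_force: [-0.5, 0.4, -0.3]
width: 0.0851
grasp_force: 0.0
[ 0.50245518 -0.26767251  0.23231749] [[-0.555  0.832 -0.003]
 [ 0.832  0.555 -0.004]
 [-0.001 -0.005 -1.   ]]
[ -7.9  -0.5 130.3]
[ 280  186   72   56 3775] ((315.5, 213.5), (55.0, 71.0), 90.0) [ 0.5042 -0.2742  0.118 ] [[0.467, -0.271], [0.515, -0.238], [0.543, -0.278], [0.493, -0.312]]
```

```bash
python3 -m crank '[{"linear":[-8,-1,20],"delta_rot":[0,0,0]},{"linear":[0,0,35],"delta_rot":[0,0,0]},{"linear":[0,0,35],"delta_rot":[0,0,0]},{"linear":[0,0,30],"delta_rot":[0,0,0]},{"linear":[0,0,10],"delta_rot":[0,0,0]},{"linear":[0,0,0],"delta_rot":[0,0,0]}]'
python3 -m crank '[{"linear":[0,0,0],"delta_rot":[0,0,0]},{"linear":[0,0,0],"delta_rot":[0,0,0]},{"linear":[0,0,0],"delta_rot":[0,0,0]},{"linear":[0,0,0],"delta_rot":[0,0,0]},{"linear":[0,0,0],"delta_rot":[0,0,0]},{"linear":[0,0,0],"delta_rot":[0,0,0]},{"linear":[0,0,0],"delta_rot":[0,0,0]}]' 50 50
python3 -m crank '[{"linear":[0,0,-10],"delta_rot":[0,0,0]},{"linear":[0,0,-30],"delta_rot":[0,0,0]},{"linear":[0,0,-40],"delta_rot":[0,0,0]},{"linear":[0,0,-40],"delta_rot":[0,0,0]},{"linear":[0,0,-40],"delta_rot":[0,0,0]},{"linear":[0,0,-30],"delta_rot":[0,0,0]},{"linear":[0,0,0],"delta_rot":[0,0,0]}]'
python3 - <<'E'
from h import *
p=viewer.read_camera("top")
import itertools
g=p["image"][140:220,235:335]
for n in("seat","base"):
  print([(np.round(d["at"],3).tolist(),px(p,d["at"]).tolist(),round(d["conf"],2)) for d in models.boxes_of(n,p)])
cs=[(319.2,162.5),(316.2,211.7)]
print([ray(p,c,.035).round(3) for c in cs],[ray(p,c,.049).round(4) for c in((296.7,180.5),(306.2,181.2))])
E
```

```text
time_s: 14.55
tool_pos: [0.5051, -0.2742, 0.1025]
tool_rot: [-0.002, 0.471, 0.882, -0.002]
contact_force: [-0.4, 0.5, 0.0]
width: 0.0848
grasp_force: 0.0
time_s: 15.25
tool_pos: [0.5076, -0.2768, 0.1058]
tool_rot: [0.002, 0.472, 0.882, -0.002]
contact_force: [-2.0, 0.1, 5.5]
width: 0.0594
grasp_force: 55.3
time_s: 15.95
tool_pos: [0.5087, -0.2761, 0.2989]
tool_rot: [0.005, 0.472, 0.882, -0.002]
contact_force: [1.1, 0.2, -3.8]
width: 0.0594
grasp_force: 55.7
[([0.735, 0.271, 0.044], [282.6, 104.7], 0.79), ([0.339, 0.606, 0.068], [138.6, 251.1], 0.73), ([0.51, 0.258, 0.039], [284.7, 187.8], 0.66), ([0.26, 0.286, 0.048], [269.5, 286.8], 0.62)]
[([0.506, 0.264, 0.032], [282.8, 189.6], 0.85), ([0.736, 0.275, 0.042], [281.4, 104.7], 0.72), ([0.26, 0.287, 0.048], [269.0, 286.7], 0.65), ([0.344, 0.611, 0.069], [136.8, 249.3], 0.55)]
[array([0.58 , 0.17 , 0.035]), array([0.45 , 0.176, 0.035])] [array([0.5275, 0.2273, 0.049 ]), array([0.5262, 0.2029, 0.049 ])]
```

```bash
python3 -m crank '[{"linear":[16,12,0],"delta_rot":[0,0,0]},{"linear":[34,24,0],"delta_rot":[0,0,0]},{"linear":[34,24,0],"delta_rot":[0,0,0]},{"linear":[34,24,0],"delta_rot":[0,0,0]},{"linear":[34,24,0],"delta_rot":[0,0,0]},{"linear":[34,24,0],"delta_rot":[0,0,0]},{"linear":[34,24,0],"delta_rot":[0,0,0]},{"linear":[34,24,0],"delta_rot":[0,0,0]},{"linear":[34,24,0],"delta_rot":[0,0,0]},{"linear":[24,17,0],"delta_rot":[0,0,0]},{"linear":[12,9,0],"delta_rot":[0,0,0]},{"linear":[0,0,0],"delta_rot":[0,0,0.12]}]'
python3 -m crank '[{"linear":[0,0,0],"delta_rot":[0,0,0.13]},{"linear":[0,0,0],"delta_rot":[0,0,0.13]},{"linear":[0,0,0],"delta_rot":[0,0,0.13]},{"linear":[0,0,0],"delta_rot":[0,0,0.13]},{"linear":[0,0,0],"delta_rot":[0,0,0]},{"linear":[0,0,0],"delta_rot":[0,0,0]}]'
python3 - <<'E'
from h import *
s=monitor.get_state();R=rot().as_matrix();print(s["joint_pos"],s["tool_pos"],R.round(4).tolist())
p=wrist();save(p,"w4.png",None,1.25)
for X in([.5275,.2273,.049],[.5262,.2029,.049]): print(px(p,X))
E
```

```text
time_s: 17.3
tool_pos: [0.5172, 0.1239, 0.2892]
tool_rot: [-0.002, 0.524, 0.852, -0.004]
contact_force: [0.8, -1.9, -4.3]
width: 0.0591
grasp_force: 55.5
time_s: 17.9
tool_pos: [0.5178, 0.1214, 0.2904]
tool_rot: [-0.0, 0.724, 0.689, -0.003]
contact_force: [-0.7, -0.5, -3.5]
width: 0.0596
grasp_force: 55.5
[ 0.23189043  0.29750605  0.17719773  1.45648012 -0.00303509  1.85236595] [0.51780131 0.12139486 0.29040478] [[0.0496, 0.9988, -0.0051], [0.9988, -0.0497, -0.0043], [-0.0046, -0.0049, -1.0]]
[322.6  83.6]
[322.4 106.1]
```

View pics/w4.png

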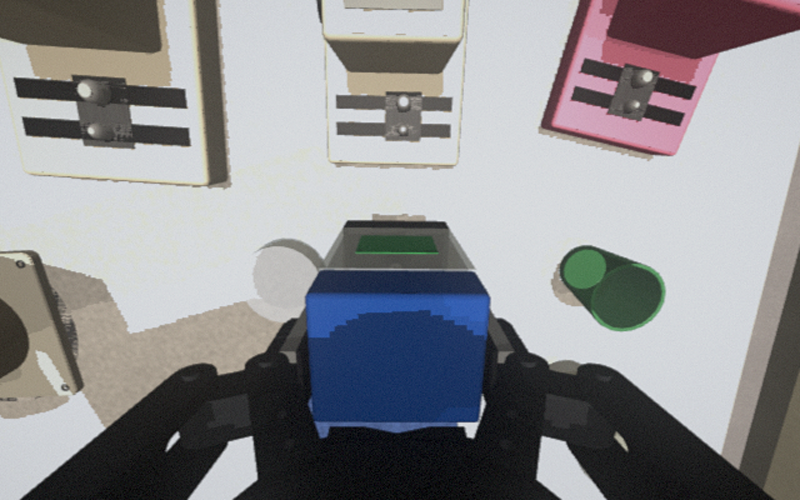

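Pegs are at (404,101) and (404,130) in this view, between the cream slots. The jar hangs straight, label toward the tower, with the foot's front edge at row 222, columns 346–447. I'll go lower and measure numerically.

```bash
python3 -m crank '[{"linear":[0,0,20],"delta_rot":[0,0,0]},{"linear":[0,0,30],"delta_rot":[0,0,0]},{"linear":[0,0,20],"delta_rot":[0,0,0]},{"linear":[0,0,0],"delta_rot":[0,0,0]},{"linear":[0,0,0],"delta_rot":[0,0,0]}]'
python3 - <<'E'
from h import *
s=monitor.get_state();R=rot().as_matrix();print(s["tool_pos"],R.round(4).tolist())
p=wrist();np.savez("w5.npz",**{k:np.asarray(v) for k,v in p.items() if k in("image","fx","fy","cx","cy","R","t")})
np.save("w5s.npy",s["tool_pos"])
save(p,"w5.png",(220,0,420,200),3.0)
for X in([.5275,.2273,.049],[.5262,.2029,.049]): print(px(p,X))
E
```

```text
time_s: 18.45
tool_pos: [0.5181, 0.1216, 0.2218]
tool_rot: [0.0, 0.725, 0.689, -0.002]
contact_force: [0.7, 0.1, -4.0]
width: 0.059
grasp_force: 55.7
[0.51805672 0.12159952 0.22183007] [[0.051, 0.9987, -0.0033], [0.9987, -0.051, -0.0037], [-0.0039, -0.0031, -1.0]]
[322.7  76.6]
[322.5 104.6]
```

View pics/w5.png

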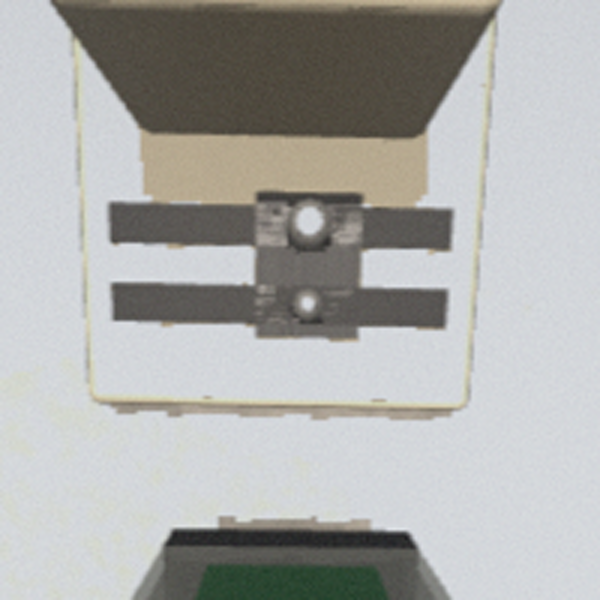

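Big peg top is at crop (309,218), small at (307,302). The block's front edge runs (93,400)–(467,405), and the foot's lower front edge runs (172,530)–(410,530). The jar is square to the tool and the base is turned about 0.9° clockwise from it.

```bash
python3 - <<'E'
from h import *
p=dict(np.load("w5.npz"));tp=np.load("w5s.npy")
f=lambda u,v:(220+u/3,v/3)
P=[ray(p,f(309,218),.049),ray(p,f(307,302),.049)]
E_=[ray(p,f(93,400),.035),ray(p,f(467,405),.035)]
S=[ray(p,f(110,204),.035),ray(p,f(453,210),.035)]
zf=tp[2]-.103
F=[ray(p,f(172,530),zf),ray(p,f(410,530),zf)]
for n,L in(("pegs",P),("edge",E_),("slot",S),("foot",F)):
    d=L[1]-L[0];print(n,[x.round(4).tolist() for x in L],np.linalg.norm(d).round(4),np.degrees(np.arctan2(d[1],d[0])).round(2))
psi=np.radians(-3.6);ex=np.array([np.cos(psi),np.sin(psi)]);ey=np.array([-ex[1],ex[0]])
c_edge=(E_[0]+E_[1])[:2]/2+.045*ey; pm=(P[0]+P[1])[:2]/2
print("base c",c_edge,"peg mid",pm,"peg x rel",(pm-c_edge)@ex,"y",(pm-c_edge)@ey)
R=np.array([[0.051,.9987],[.9987,-.051]])  # tool x,y columns in world
fm=(F[0]+F[1])[:2]/2; off=R.T@(fm-tp[:2]); print("foot front mid rel tool (x,y)",off*1000)
jc=fm-.025*R[:,0]; print("jar centre",jc,"rel tool",R.T@(jc-tp[:2])*1000)
E
```

```text
pegs [[0.5279, 0.2306, 0.049], [0.5262, 0.2064, 0.049]] 0.0243 -94.08
edge [[0.4525, 0.1793, 0.035], [0.579, 0.1712, 0.035]] 0.1267 -3.66
slot [[0.465, 0.2397, 0.035], [0.5742, 0.2323, 0.035]] 0.1094 -3.88
foot [[0.4879, 0.15, 0.1188], [0.5489, 0.1469, 0.1188]] 0.0611 -2.89
base c [0.51859624 0.22020689] peg mid [0.52703304 0.21852027] peg x rel 0.00852605591427752 y -0.001153542354158058
foot front mid rel tool (x,y) [26.84928518 -0.98773294]
jar centre [0.51716458 0.1234967 ] rel tool [ 1.84921793 -0.98773294]
```

```bash
python3 -m crank '[{"linear":[20,1,0],"delta_rot":[0,0,0.015]},{"linear":[30,2,0],"delta_rot":[0,0,0]},{"linear":[26,1,0],"delta_rot":[0,0,0]},{"linear":[15,1,0],"delta_rot":[0,0,0]},{"linear":[5,0,0],"delta_rot":[0,0,0]},{"linear":[0,0,20],"delta_rot":[0,0,0]},{"linear":[0,0,25],"delta_rot":[0,0,0]},{"linear":[0,0,12],"delta_rot":[0,0,0]},{"linear":[0,0,4],"delta_rot":[0,0,0]},{"linear":[0,0,0],"delta_rot":[0,0,0]},{"linear":[0,0,0],"delta_rot":[0,0,0]}]'
python3 - <<'E'
from h import *
R=rot().as_matrix();print(R.round(4).tolist())
ps=[]
for i in range(3):
    s=monitor.get_state();ps.append(s["tool_pos"]);p=wrist()
tp=np.mean(ps,0);print(tp)
yaw=np.arctan2(R[1,0],R[0,0]);jc=tp[:2]+R[:2,:2]@[.00185,-.001];print("jar centre",jc.round(4),"yaw",np.degrees(yaw)-90,"need tool",(R[:2,:2].T@(np.array([.527,.219])-jc)*1000).round(1),"foot z",tp[2]-.103)
E
```

```text
time_s: 19.6
tool_pos: [0.53, 0.217, 0.1617]
tool_rot: [0.001, 0.73, 0.683, -0.001]
contact_force: [-0.3, -0.5, -4.1]
width: 0.0597
grasp_force: 55.7
[[0.067, 0.9977, -0.0004], [0.9977, -0.067, -0.0028], [-0.0028, -0.0003, -1.0]]
[0.53001842 0.21711264 0.16177521]
jar centre [0.5291 0.219 ] yaw -3.844173102928764 need tool [-0.2 -2.1] foot z 0.05877520978654878
```

```bash
python3 -m crank '[{"linear":[0,-2,3],"delta_rot":[0,0,0]},{"linear":[0,0,3],"delta_rot":[0,0,0]},{"linear":[0,0,1],"delta_rot":[0,0,0]},{"linear":[0,0,0],"delta_rot":[0,0,0]}]'
python3 -m crank '[{"linear":[0,0,1],"delta_rot":[0,0,0]},{"linear":[0,0,1],"delta_rot":[0,0,0]},{"linear":[0,0,1],"delta_rot":[0,0,0]},{"linear":[0,0,0],"delta_rot":[0,0,0]}]'
python3 -m crank '[{"linear":[0,0,1],"delta_rot":[0,0,0]},{"linear":[0,0,1],"delta_rot":[0,0,0]},{"linear":[0,0,0],"delta_rot":[0,0,0]}]'
```

```text
time_s: 20.15
tool_pos: [0.5268, 0.2171, 0.153]
tool_rot: [0.0, 0.73, 0.683, -0.002]
contact_force: [0.3, -0.5, -3.9]
width: 0.0591
grasp_force: 55.8
time_s: 20.55
tool_pos: [0.527, 0.2171, 0.1503]
tool_rot: [0.0, 0.73, 0.683, -0.002]
contact_force: [0.3, -0.5, -4.3]
width: 0.0591
grasp_force: 55.8
time_s: 20.85
tool_pos: [0.5271, 0.2171, 0.1483]
tool_rot: [0.001, 0.73, 0.683, -0.002]
contact_force: [-0.4, -0.2, -4.6]
width: 0.059
grasp_force: 55.8
```

```bash
python3 -m crank '[{"linear":[0,0,1],"delta_rot":[0,0,0]},{"linear":[0,0,1],"delta_rot":[0,0,0]},{"linear":[0,0,0],"delta_rot":[0,0,0]}]'
python3 -m crank '[{"linear":[0,0,1],"delta_rot":[0,0,0]},{"linear":[0,0,1],"delta_rot":[0,0,0]},{"linear":[0,0,0],"delta_rot":[0,0,0]}]'
```

```text
time_s: 21.15
tool_pos: [0.5274, 0.2169, 0.1464]
tool_rot: [0.001, 0.73, 0.683, -0.002]
contact_force: [1.3, -0.2, -4.6]
width: 0.0592
grasp_force: 56.0
time_s: 21.45
tool_pos: [0.5274, 0.2169, 0.1444]
tool_rot: [0.001, 0.73, 0.683, -0.002]
contact_force: [1.8, -1.1, -4.1]
width: 0.0589
grasp_force: 56.0
```

```bash
python3 -m crank '[{"linear":[0,0.5,1],"delta_rot":[0,0,0]},{"linear":[0,0,1],"delta_rot":[0,0,0]},{"linear":[0,0,0],"delta_rot":[0,0,0]}]'
python3 -m crank '[{"linear":[0,0,1],"delta_rot":[0,0,0]},{"linear":[0,0,1],"delta_rot":[0,0,0]},{"linear":[0,0,0],"delta_rot":[0,0,0]}]'
```

```text
time_s: 21.75
tool_pos: [0.5276, 0.2169, 0.1422]
tool_rot: [0.0, 0.73, 0.683, -0.002]
contact_force: [1.8, -1.7, -4.2]
width: 0.0592
grasp_force: 56.0
time_s: 22.05
tool_pos: [0.5276, 0.217, 0.1403]
tool_rot: [0.001, 0.73, 0.683, -0.002]
contact_force: [2.1, -1.6, -4.6]
width: 0.0592
grasp_force: 56.0
```

```bash
python3 -m crank '[{"linear":[-0.4,0.4,1],"delta_rot":[0,0,0]},{"linear":[0,0,0.5],"delta_rot":[0,0,0]},{"linear":[0,0,0],"delta_rot":[0,0,0]}]'
python3 -m crank '[{"linear":[0,0,0.7],"delta_rot":[0,0,0]},{"linear":[0,0,0.7],"delta_rot":[0,0,0]},{"linear":[0,0,0],"delta_rot":[0,0,0]}]'
python3 -m crank '[{"linear":[0,0,0.7],"delta_rot":[0,0,0]},{"linear":[0,0,0],"delta_rot":[0,0,0]}]'
```

```text
time_s: 22.35
tool_pos: [0.5277, 0.2167, 0.1387]
tool_rot: [0.0, 0.73, 0.683, -0.002]
contact_force: [0.7, -1.7, -4.2]
width: 0.0597
grasp_force: 55.9
time_s: 22.65
tool_pos: [0.5277, 0.2168, 0.1379]
tool_rot: [0.0, 0.73, 0.683, -0.002]
contact_force: [-1.7, -0.9, -0.5]
width: 0.0594
grasp_force: 56.2
time_s: 22.85
tool_pos: [0.5277, 0.2168, 0.1378]
tool_rot: [0.0, 0.73, 0.683, -0.002]
contact_force: [-2.7, 0.1, 4.7]
width: 0.0593
grasp_force: 56.8
```

Height matches the seated value (0.138 m) and a firm stop is felt. Now I'll release.

```bash
python3 -m crank '[{"linear":[0,0,-0.5],"delta_rot":[0,0,0]},{"linear":[0,0,0],"delta_rot":[0,0,0]},{"linear":[0,0,0],"delta_rot":[0,0,0]}]' 64 20
python3 -m crank '[{"linear":[0,0,0],"delta_rot":[0,0,0]},{"linear":[0,0,0],"delta_rot":[0,0,0]},{"linear":[0,0,0],"delta_rot":[0,0,0]},{"linear":[0,0,0],"delta_rot":[0,0,0]}]' 82
python3 -m crank '[{"linear":[0,0,-10],"delta_rot":[0,0,0]},{"linear":[0,0,-25],"delta_rot":[0,0,0]},{"linear":[0,0,-40],"delta_rot":[0,0,0]},{"linear":[0,0,-40],"delta_rot":[0,0,0]},{"linear":[0,0,-15],"delta_rot":[0,0,0]},{"linear":[0,0,0],"delta_rot":[0,0,0]}]'
python3 - <<'E'
from h import *
s=monitor.get_state();R=rot().as_matrix();p=wrist()
m=cv2.inRange(cv2.cvtColor(p["image"],cv2.COLOR_RGB2HSV),(100,150,90),(125,255,255))
n,l,st,c=cv2.connectedComponentsWithStats(m)
print(s["tool_pos"])
for i in range(1,n):
  if st[i,4]>300:
    r=cv2.minAreaRect(cv2.findNonZero((l==i).astype(np.uint8)));b=[ray(p,q,.15)[:2] for q in cv2.boxPoints(r)]
    print(st[i],r,ray(p,r[0],.15).round(4),[np.linalg.norm(b[k]-b[k-1]).round(4) for k in range(4)],np.round(b,3).tolist())
for cam in("scene","top"):
  p=viewer.read_camera(cam)
  for k in("jar","bottle","beaker","dishes"): print(cam,k,[(np.round(d["at"],3).tolist(),round(d["conf"],2)) for d in models.boxes_of(k,p)][:2])
E
```

```text
time_s: 23.15
tool_pos: [0.5283, 0.2168, 0.1374]
tool_rot: [0.001, 0.73, 0.683, -0.002]
contact_force: [-0.3, 1.1, -0.7]
width: 0.064
grasp_force: 0.0
time_s: 23.55
tool_pos: [0.528, 0.2166, 0.1373]
tool_rot: [0.0, 0.73, 0.683, -0.002]
contact_force: [-0.3, 0.0, -1.0]
width: 0.082
grasp_force: 0.0
time_s: 24.15
tool_pos: [0.5299, 0.2177, 0.2716]
tool_rot: [0.002, 0.73, 0.683, 0.002]
contact_force: [0.5, 0.6, 0.3]
width: 0.0822
grasp_force: 0.0
[0.52991782 0.21772327 0.27160053]
[ 279  174   69   54 2832] ((313.0, 200.5), (53.0, 68.0), 90.0) [0.5266 0.2207 0.15  ] [np.float64(0.0471), np.float64(0.0566), np.float64(0.0472), np.float64(0.0596)] [[0.5, 0.246], [0.556, 0.242], [0.555, 0.195], [0.495, 0.199]]
scene jar [([0.55, 0.223, 0.14], 0.82)]
scene bottle []
scene beaker [([0.728, 0.039, 0.055], 0.82)]
scene dishes [([0.398, 0.055, 0.034], 0.95)]
top jar []
top bottle [([0.708, -0.101, 0.133], 0.84)]
top beaker [([0.748, 0.036, 0.062], 0.76)]
top dishes []
```

```bash
python3 -c "
from bench import ticket;print(ticket.sign_off())"
```

```text
the job is handed in; nothing more can be done
None
```

I stood the jar on the mat and let go of it, then took it again by the lid and seated it on the small cream stirrer, label facing the tower; I handed it in at about 24 s with the hand clear, the fit judged from a firm stop at the seated height rather than seen.

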